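# Shut the incubation box, seat its thumbscrew and hold it a quarter turn back

## Task

Press the lid of the steel incubation box fully shut, then turn the winged thumbscrew on the lid clockwise until it seats (comes to its stop), and back it off a quarter turn so that the box can vent. Finish while still holding the thumbscrew there in the gripper, with the lid still shut, and leave the dishes, the jar and the slide case where they stand.

Things in the scene. Friction and masses are not known exactly. Their poses are not given: they have to be found in the camera images.
- box: steel tub 150 (x) by 170 (y) by 70 mm high, fixed to the bench, culture dishes inside. Origin: centre of its underside; z up. The lid hinges on its +x side; the free edge is on the -x side, towards the robot. With the lid shut the lid's top face is 78 mm above the bench, and the screw's axis crosses it at x = -90 mm, y = 0 of this frame
- lid (a joint): lid angle, rad: 0 shut (at its stop), growing as it opens upward; stays where left (stiff hinge, under 1 N m). A flat steel plate 190 mm (hinge to free edge) by 176 mm (along the hinge), 8 mm thick. Hinge axis along the box's y at x = 75, z = 70 mm of the box, in the plate's underside. Pushed straight down on its top, beside the screw, 105 mm (level) from the hinge, it shuts fully
- lid_edge (a point): middle of the lid's free edge, on its top face; axes x from free edge to hinge, y along the edge, z out of the top face
- screw (a joint): angle of the thumbscrew, rad: 0 seated (hard stop), growing as it is unscrewed, anticlockwise seen from above (lid shut); about 0.05 N m of drag, stays where it is left and does not rise or sink. The winged head can be taken anew between strokes
- screw_grip (a point): centre of the thumbscrew's wings, on its axis, 30 mm above the lid's top face, 25 mm inside its free edge. The wings: one dark steel plate 56 mm long, 11 mm thick, 26 mm high (18 to 44 mm above the lid) on an 18 mm round hub. Axes: x along the wings, y across their thickness (grasp across this), z along the screw, out of the lid's top face
- dishes_mid (a point): stack of four closed culture dishes, 90 mm in diameter, 58 mm high, loose on the bench; its centre. Leave alone
- jar_mid (a point): capped specimen jar, 64 mm in diameter, 85 mm high, loose on the bench; its centre. Leave alone
- slide_case_mid (a point): flat white slide case 60 by 85 by 30 mm, loose on the bench; its centre. Leave alone

How it is judged (in metres and radians):
On the way, in this order (a step that is already met when the one before it is completed fails the run):
1. the lid is shut (within 0.05 rad) (value of joint lid below 0.05 rad), for 0.2 s.
2. with the lid shut, the screw is turned home (within 0.1 rad of its stop) (value of joint screw below 0.1 rad and value of joint lid below 0.05 rad), for 0.2 s.
At the end, for the whole second after the job is handed in: The lid is shut (within 0.05 rad), the screw, once seated, stands still a quarter turn back from its stop (1.57 rad, give or take 0.3), the fingers still hold it (more than 1 N), and dishes, jar and slide case are within 30 mm of where they stood (value of joint lid below 0.05 rad and value of joint screw between 1.27 and 1.87 rad and not (velocity of joint screw above 0.1 rad/s) and velocity of joint screw above -0.1 rad/s and contact force between the fingers and screw above 1 N and distance of each of dishes_mid, jar_mid, slide_case_mid from where it was at the start of the episode below 0.03 m); the arm keeps its last pose, push and grip.
It fails at once if the dishes, the jar or the slide case are knocked away (more than 50 mm) or tipped (distance of any of dishes_mid, jar_mid, slide_case_mid from where it was at the start of the episode above 0.05 m or angle between any of dishes_mid, jar_mid, slide_case_mid's own z axis and vertical above 0.5 rad).
It also fails if it takes over 64 s, if anything falls off the work surface, if the arm or the gripper's body presses on something with over 40 N, if the wrist force passes 120 N, or if a joint passes its speed limit or range.

## Robot

A 6-joint arm with a two-finger parallel gripper is mounted at the origin on the work surface. World frame = base frame: x ahead of the robot, y to its left, z up, the work surface at z = 0. Lengths are in mm, angles in rad, forces in N, time in s.
With the tool pointing down it reaches from about 275 to 750 mm from the base axis. Payload 10.2 kg.
Tool frame: the origin (TCP) lies at the very end of the fingers, on their centre line; the grasp point (between the pads) lies 19 mm behind it; z points along the fingers, y is the line along which they close (so a half turn about z gives the same grasp; the last joint's range is limited). The gripper opens to 85 mm and grips with 20 to 120 N. Pads are 22 mm wide; open, the fingers measure 114 mm over their backs; the gripper's body (76 mm by 85 mm) begins 54 mm behind the grasp point. The pads swing forward as they close: fully open they stand 13 mm farther back than shut.
Start: joints at [-1.479, 0.313, 1.498, -0, 1.331, -0.223], TCP at [162.541, -499.211, 231.294] pointing down, gripper open.
Joint ranges: [-2.94, 2.94], [-0.97, 2.17], [0.19, 2.56], [-1.23, 4.37], [0.02, 3.11], [-2.88, 2.88]. Speed limits (rad/s): [2.39, 2.39, 3.01, 3.14, 3.14, 3.14].

## Interface

Orientations are given as a unit quaternion [w, x, y, z].
In Python, from rig import ctrl gives the robot as it stands.
- The arm moves only by the shell command python3 -m pendant 'ROWS' [FORCE]. ROWS is JSON, a list that holds one entry, the list of rows, each a list of 5 numbers: the shift along the tool's x, y, z normalised to -1 to 1, where 1 is 200 mm, then the turn about the tool's z normalised to -1 to 1, where 1 is pi rad, then the opening, from 0 (shut) to 1 (fully open). In form: [[[dx, dy, dz, spin, hand], ...]]. A call has 1 to 12 rows; each row is the pose to reach, as a shift and turn from the pose commanded when the call began, along the tool's axes at that moment, turning the shorter way round; what a row does not reach only later rows make up. A row lasts 1/10 s, in which the tool goes at most 50 mm and 8.59 degrees, less where a joint would pass 70% of its speed; a pose out of reach is approached as far as the arm can. A call with a number of a shift or a turn outside -1 to 1 is refused whole. A call with a gripper value outside its range is refused whole. The fingers move at their own pace and stop on an object; FORCE is the grip in N (left out, the last holds). Time passes only in rows, so rows that repeat a pose let the fingers close. It gives the time, the measured TCP pose, the force, the opening and the grip force at its end, in the units of the state.
- ctrl.sense(): the state, without advancing time (a new reading comes with each control period).
- ctrl.capture(name): name is "scene" or "top" or "wrist"; returns (picture, depth): 400x640x3 uint8, blue, green, red; 400x640 float32, mm along the optical axis (not along the pixel's ray), 0 where there is no reading.
- ctrl.get_calibration(name): a dict with "K" (3x3 intrinsics, pixels), "origin" and "rotation" of the camera in the world. Camera axes: x right, y down, z forward; pixel columns grow to the right and rows downward; lengths in mm; the calibration is good to about 2 mm. A picture is of the moment at which its call begins: read the wrist's pose just before it. get_calibration takes no time and is no camera call; for the wrist camera it gives the pose at the moment of the call.
- ctrl.finish_job(): hands the job in; it is judged then, once.
The state is a dict: "time_s": time; "joints": joint angles; "dq": joint speeds; "tau": joint torques, N m; "eef_pos": TCP position; "ee_rot": TCP orientation; "force": force on the tool from outside, world axes, zero at the start; "wrist_torque": the same for the moment, N m; "grip_width": opening from 0.0 (shut) to 1.0 (fully open); "grip_force": force on a finger pad.
Only numpy, scipy, OpenCV 4.12 (cv2) and the standard library are available. Lean on these libraries where they do the work, as an engineer would, in place of code of your own. Each camera call takes 0.05 s, during which the arm holds its last target. There are 200 camera calls.

## Working session

There is one attempt and no reset: what is moved stays moved. The work goes in short steps, Python scripts to look and compute and a shell command to move; the robot and the scene stay as the last step left them, time stands still between calls to the robot, and variables do not carry over. Pictures are saved under pics/ and viewed, at most 10 in all, crops included, and the job is handed in when it is done.

```bash
ls; mkdir -p pics; python3 - <<'E'
from rig import ctrl
import cv2,numpy as np
s=ctrl.sense();print({k:np.round(v,3).tolist() for k,v in s.items()})
for n in("scene","top"):
    p,d=ctrl.capture(n);c=ctrl.get_calibration(n);cv2.imwrite(f"pics/{n}0.png",p);np.savez(f"pics/{n}0.npz",p=p,d=d,**{k:c[k] for k in("K","origin","rotation")})
    print(n,c)
a=cv2.imread("pics/scene0.png");b=cv2.imread("pics/top0.png")
E
```

```text
pics
{'time_s': 0.0, 'joints': [-1.479, 0.313, 1.498, -0.0, 1.331, -0.223], 'dq': [0.002, -0.0, -0.001, 0.0, 0.0, -0.001], 'tau': [0.004, -41.226, -25.974, 0.0, 0.004, 0.0], 'eef_pos': [162.521, -498.928, 230.742], 'ee_rot': [-0.001, 0.988, 0.157, 0.0], 'force': [-0.578, 0.387, -0.018], 'wrist_torque': [-0.008, 0.026, 0.01], 'grip_force': 0.0, 'grip_width': 1.004}
scene {'K': array([[412.41173794,   0.        , 327.30646089],
       [  0.        , 412.41173794, 205.83779688],
       [  0.        ,   0.        ,   1.        ]]), 'origin': array([1229.64763426, -199.74930481,  940.93267602]), 'rotation': array([-0.28134366,  0.74900909,  0.56407426, -0.20408666])}
top {'K': array([[496.88236312,   0.        , 314.21658547],
       [  0.        , 496.88236312, 197.14342147],
       [  0.        ,   0.        ,   1.        ]]), 'origin': array([ 239.20712515,    9.13242121, 1577.14621742]), 'rotation': array([-0.06525531,  0.70586995, -0.7022184 ,  0.06617151])}
```

View pics/scene0.png

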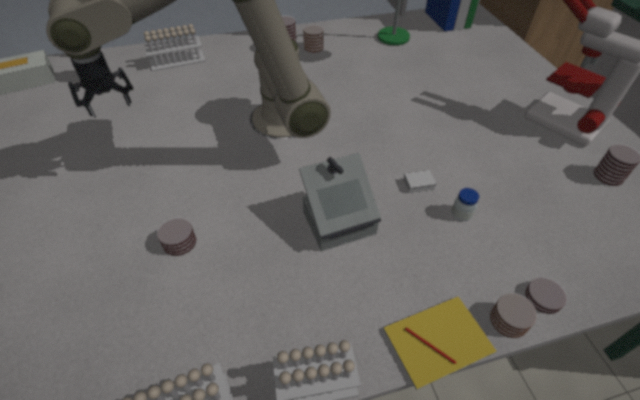

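View pics/top0.png

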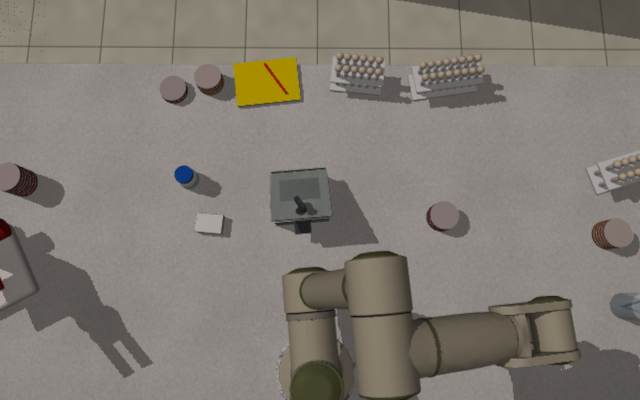

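The scene view shows the box with its lid ajar near (340,200) and the screw at (334,165). In the top view the lid is at about (300,197) and the wings at about (301,205). The jar is at (184,175), the slide case at (209,224) and the dishes at (443,216). Next I'll measure the lid using depth.

```bash
cat > h.py <<'E'
import numpy as np,cv2
from scipy.spatial.transform import Rotation as R
def rot(q): return R.from_quat(np.array(q)[[1,2,3,0]]).as_matrix()
def cloud(f):
    z=np.load(f);p,d,K=z["p"],z["d"],z["K"]
    v,u=np.mgrid[:400,:640]
    c=np.stack([(u-K[0,2])/K[0,0]*d,(v-K[1,2])/K[1,1]*d,d],-1)
    return p,d,c@rot(z["rotation"]).T+z["origin"]
E
python3 - <<'E'
from h import *
np.set_printoptions(suppress=True,precision=1)
for f,(u0,u1,v0,v1) in {"top":(255,345,155,245),"scene":(285,395,140,255)}.items():
    p,d,X=cloud(f"pics/{f}0.npz")
    P=X[v0:v1,u0:u1];C=p[v0:v1,u0:u1].astype(int)
    q=P[(P[...,2]>60)&(P[...,2]<300)];print(f,len(q),q.min(0),q.max(0))
    # ransac plane
    rng=np.random.default_rng(0);best=None
    for _ in range(500):
        a=q[rng.choice(len(q),3,False)];n=np.cross(a[1]-a[0],a[2]-a[0]);L=np.linalg.norm(n)
        if L<100: continue
        n/=L;
        if abs(n[2])<.5: continue
        m=abs((q-a[0])@n)<3
        if best is None or m.sum()>best.sum(): best=m
    I=q[best];c=I.mean(0);n=np.linalg.svd(I-c,full_matrices=False)[2][2];n*=np.sign(n[2])
    h=n[:2]/np.linalg.norm(n[:2])
    print("plane",len(I),c,"n",np.round(n,3),"angle",np.arccos(n[2]),"head",np.arctan2(-h[1],-h[0]))
    rr=cv2.minAreaRect(I[:,:2].astype(np.float32));print(rr,cv2.boxPoints(rr))
    s=(P-c)@n;m=(s>12)&(s<60)&(P[...,2]<350);W=P[m];print("above",len(W),W.mean(0) if len(W) else 0, s[m].max() if len(W) else 0)
    if len(W):
        f_=W-np.outer((W-c)@n,n);print(cv2.minAreaRect(f_[:,:2].astype(np.float32)))
    for k in (0,1): pass
p,d,X=cloud("pics/top0.npz")
for n,(u,v) in dict(jar=(184,175),case=(209,224),dish=(443,216)).items(): print(n,X[v,u])
im=cv2.resize(np.hstack([p[160:240,260:340],cv2.imread("pics/scene0.png")[145:225,295:375]]),None,fx=5,fy=5,interpolation=cv2.INTER_CUBIC);cv2.imwrite("pics/crop.png",im)
E
```

```text
top 3212 [409.3 -43.1  60.3] [615.5 145.1 213.3]
plane 2127 [524.   51.2 127.5] n [0.5 0.  0.8] angle 0.563596364737138 head -3.0536592574936083
((525.3133544921875, 51.36272430419922), (169.4604949951172, 175.8723907470703), 5.316131114959717) [[432.8 131.1]
 [449.1 -44. ]
 [617.8 -28.3]
 [601.5 146.8]]
above 106 [479.3  47.7 197. ] 46.99673986890158
((462.8904724121094, 47.19546890258789), (51.124366760253906, 15.402952194213867), 37.06266784667969)
scene 4844 [436.7 -42.6  60.2] [620.8 145.6 213.7]
plane 3778 [532.6  50.5 123.9] n [0.5 0.1 0.8] angle 0.5628222011936783 head -3.0480664669653366
((529.90234375, 52.22140884399414), (170.99485778808594, 176.2676544189453), 5.093957424163818) [[436.9 132.4]
 [452.6 -43.2]
 [622.9 -28. ]
 [607.2 147.6]]
above 144 [486.8  46.  195.3] 47.04625533437339
((467.59039306640625, 44.98861312866211), (47.491737365722656, 14.121950149536133), 34.90210723876953)
jar [587.6 409.5  84.4]
case [442.6 336.5  33.9]
dish [ 467.9 -390.    59.6]
```

View pics/crop.png

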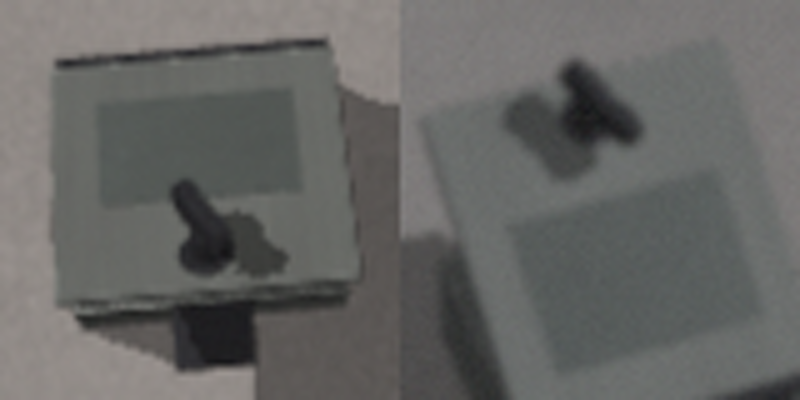

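Both views agree: lid angle 0.563 rad, box yaw about 0.09, centre about (529, 52). I'll press at box (-30, -55), which is about (504, -6) in the world, with the fingers closed and clear of the wings.

```bash
cat >> h.py <<'E'
def to(x,y,z,head=None):
    from rig import ctrl
    s=ctrl.sense();M=rot(s["ee_rot"]);p=np.array(s["eef_pos"])
    d=M.T@(np.array([x,y,z])-p)/200;h=np.arctan2(M[1,0],M[0,0])
    print("t",s["time_s"],"pos",p.round(1),"head",round(h,3),"q6",round(s["joints"][5],3),"F",np.round(s["force"],1),"shift",d.round(3),"spin(tool z is down)",None if head is None else round(-(head-h)/np.pi,4))
E
python3 -m pendant '[[[0.8,-0.605,0,0,0],[0.8,-0.605,0,0,0],[0.8,-0.605,0,0,0],[0.8,-0.605,0,0,0],[0.8,-0.605,0,0,0],[0.8,-0.605,0,0,0]]]' 40
python3 -m pendant '[[[0.8,-0.605,0,0,0],[0.8,-0.605,0,0,0],[0.8,-0.605,0,0,0],[0.8,-0.605,0,0,0],[0.8,-0.605,0,0,0],[0.8,-0.605,0,0,0]]]'
python3 -c "
from h import *
to(503.6,-5.6,231)"
```

```text
time_s: 0.7
eef_pos: [277.6, -334.2, 231.4]
ee_rot: [0.0, 0.987, 0.158, -0.0]
force: [-0.4, -0.4, -0.2]
grip_width: -0.002
grip_force: 0.0
time_s: 1.3
eef_pos: [392.0, -170.5, 231.0]
ee_rot: [-0.0, 0.988, 0.157, -0.0]
force: [-1.0, -0.1, -0.3]
grip_width: -0.0
grip_force: 0.0
t 1.3 pos [ 392.  -170.5  231. ] head 0.316 q6 0.57 F [-1.  -0.1 -0.3] shift [ 0.786 -0.611 -0.   ] spin(tool z is down) None
```

```bash
python3 -m pendant '[[[0.786,-0.611,0,0,0],[0.786,-0.611,0,0,0],[0.786,-0.611,0,0,0],[0.786,-0.611,0,0,0],[0.786,-0.611,0,0,0],[0.786,-0.611,0,0,0]]]'
python3 -m pendant '[[[0,0,0.1,0,0],[0,0,0.2,0,0],[0,0,0.3,0,0],[0,0,0.35,0,0],[0,0,0.4,0,0],[0,0,0.45,0,0],[0,0,0.5,0,0]]]'
```

```text
time_s: 1.9
eef_pos: [503.6, -6.8, 230.7]
ee_rot: [0.0, 0.988, 0.156, -0.001]
force: [-0.4, -0.1, -0.4]
grip_width: 0.004
grip_force: 0.0
time_s: 2.6
eef_pos: [504.0, -5.8, 131.5]
ee_rot: [0.0, 0.988, 0.156, 0.001]
force: [-1.8, -0.1, 4.8]
grip_width: 0.001
grip_force: 1.8
```

```bash
python3 -m pendant '[[[0,0,0.05,0,0],[0,0,0.1,0,0],[0,0,0.15,0,0],[0,0,0.18,0,0],[0,0,0.21,0,0],[0,0,0.23,0,0],[0,0,0.25,0,0],[0,0,0.25,0,0]]]'
```

```text
time_s: 3.4
eef_pos: [503.5, -5.1, 80.8]
ee_rot: [-0.0, 0.988, 0.157, -0.0]
force: [-0.3, -0.5, 0.9]
grip_width: 0.002
grip_force: 0.0
```

```bash
python3 -m pendant '[[[0,0,0.01,0,0],[0,0,0.015,0,0],[0,0,0.02,0,0],[0,0,0.02,0,0]]]'
```

```text
time_s: 3.8
eef_pos: [503.7, -5.2, 78.0]
ee_rot: [0.0, 0.988, 0.157, 0.0]
force: [-3.2, 0.4, 8.5]
grip_width: -0.008
grip_force: 4.3
```

```bash
python3 -m pendant '[[[0,0,0.01,0,0],[0,0,0.02,0,0],[0,0,0.02,0,0],[0,0,0.02,0,0]]]'
```

```text
time_s: 4.2
eef_pos: [503.8, -5.3, 77.6]
ee_rot: [0.001, 0.988, 0.157, 0.001]
force: [-20.2, 2.1, 49.6]
grip_width: -0.002
grip_force: 25.0
```

The lid is on its stop (z 77.6, force jumped to 50 N). I'll rise and look at the wings.

```bash
python3 -m pendant '[[[0,0,-0.3,0,0],[0,0,-0.6,0,0.5],[0,0,-0.8,0,1],[-0.233,-0.333,-0.8,0,1],[-0.233,-0.333,-0.8,0,1],[-0.233,-0.333,-0.8,0,1],[-0.233,-0.333,-0.8,0,1]]]'
cat > look.py <<'E'
import sys;from h import *;from rig import ctrl
np.set_printoptions(suppress=True,precision=1)
def snap(n,t):
    c=ctrl.get_calibration(n);p,d=ctrl.capture(n)
    np.savez(f"pics/{n}{t}.npz",p=p,d=d,**{k:c[k] for k in("K","origin","rotation")});cv2.imwrite(f"pics/{n}{t}.png",p)
def analyse(f,lo=98,hi=132):
    p,d,X=cloud(f)
    m=(X[...,2]>lo)&(X[...,2]<hi)&(np.hypot(X[...,0]-440,X[...,1]-44)<50)&(d>0)
    n,l,s,_=cv2.connectedComponentsWithStats(m.astype(np.uint8))
    if n<2: print(f,"none");return
    W=X[l==1+np.argmax(s[1:,4])];(c,sz,_)=r=cv2.minAreaRect(W[:,:2].astype(np.float32))
    b=cv2.boxPoints(r);e=max((b[1]-b[0],b[2]-b[1]),key=np.linalg.norm)
    print(f,len(W),"centre",np.round(c,1),"size",np.round(sz,1),"zmax",W[:,2].max(),"wing dir mod pi",round(np.arctan2(e[1],e[0])%np.pi,3))
    m=(abs(X[...,0]-520)<60)&(abs(X[...,1]-52)<60)&(X[...,2]>40)&(X[...,2]<150);q=X[m]
    A=np.c_[q[:,:2],np.ones(len(q))];k=np.linalg.lstsq(A,q[:,2],rcond=None)[0];print(" lid plane slope",np.round(k[:2],3),"z",np.median(q[:,2]))
E
python3 - <<'E'
from look import *
for n in("wrist","scene"): snap(n,1);analyse(f"pics/{n}1.npz")
to(439,43.8,220)
E
```

```text
time_s: 4.9
eef_pos: [438.8, 43.8, 233.6]
ee_rot: [0.0, 0.988, 0.157, 0.001]
force: [0.2, 0.3, -0.5]
grip_width: 0.99
grip_force: 0.0
pics/wrist1.npz 842 centre [437.9  43.5] size [53.8 16.2] zmax 123.83028082046604 wing dir mod pi 0.616
 lid plane slope [-0. -0.] z 79.35234482041182
pics/scene1.npz 125 centre [439.   43.4] size [56.  12.1] zmax 123.92455394427986 wing dir mod pi 0.552
 lid plane slope [-0.  0.] z 79.37422085238745
t 5.0 pos [439.2  43.3 233.1] head 0.314 q6 1.088 F [ 0.2 -0.4  0.3] shift [-0.  -0.   0.1] spin(tool z is down) None
```

View pics/wrist1.png

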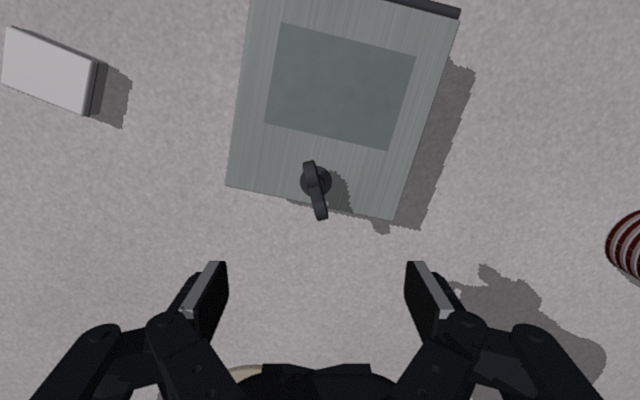

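The wrist view shows the lid shut, the wings at about (315,190) on a round hub, and the pads open. The wing direction is about 0.6. I'll spin half a turn back first to leave the most clockwise stroke, then descend.

```bash
python3 -m pendant '[[[0,0,0,-0.045,1],[0,0,0,-0.09,1],[0,0,0,-0.14,1],[0,0,0,-0.18,1],[0,0,0,-0.23,1],[0,0,0,-0.27,1],[0,0,0,-0.32,1],[0,0,0,-0.36,1],[0,0,0,-0.41,1],[0,0,0,-0.45,1],[0,0,0,-0.5,1],[0,0,0,-0.544,1]]]'
python3 -m pendant '[[[0,0,0,-0.045,1],[0,0,0,-0.09,1],[0,0,0,-0.14,1],[0,0,0,-0.18,1],[0,0,0,-0.23,1],[0,0,0,-0.27,1],[0,0,0,-0.32,1],[0,0,0,-0.36,1],[0,0,0,-0.41,1],[0,0,0,-0.45,1],[0,0,0,-0.5,1],[0,0,0,-0.544,1]]]'
python3 - <<'E'
from look import *
to(438.4,43.5,97,0.59-np.pi)
for n in("wrist","top"): snap(n,2);analyse(f"pics/{n}2.npz")
E
```

```text
time_s: 6.2
eef_pos: [439.2, 43.1, 232.8]
ee_rot: [-0.0, 0.528, 0.849, -0.0]
force: [-0.7, -0.4, -0.2]
grip_width: 1.002
grip_force: 0.0
time_s: 7.4
eef_pos: [439.2, 43.1, 232.7]
ee_rot: [-0.0, -0.294, 0.956, 0.0]
force: [-0.3, 1.0, -0.3]
grip_width: 1.0
grip_force: 0.0
t 7.4 pos [439.2  43.1 232.7] head -2.545 q6 -2.336 F [-0.3  1.  -0.3] shift [0.  0.  0.7] spin(tool z is down) 0.002
pics/wrist2.npz 783 centre [437.8  41.8] size [55.1 15.7] zmax 123.52801355190445 wing dir mod pi 0.607
 lid plane slope [ 0. -0.] z 79.2543765605904
pics/top2.npz 36 centre [423.2  36.4] size [24.1 12.5] zmax 128.67261074612975 wing dir mod pi 0.442
 lid plane slope [-0.2  0. ] z 77.53482602517852
```

```bash
python3 -m pendant '[[[0,0,0.2,0,1],[0,0,0.4,0,1],[0,0,0.55,0,1],[0,0,0.63,0,1],[0,0,0.68,0,1],[0,0,0.68,0,1],[0,0,0.68,0,0],[0,0,0.68,0,0],[0,0,0.68,0,0],[0,0,0.68,0,0],[0,0,0.68,0,0],[0,0,0.68,0,0]]]' 50
python3 -c "
from h import *
from rig import ctrl
to(438.4,43.5,97);print(ctrl.sense()['wrist_torque'])"
```

```text
time_s: 8.7
eef_pos: [438.4, 44.1, 97.7]
ee_rot: [-0.0, -0.291, 0.957, 0.0]
force: [-3.8, 2.9, 5.2]
grip_width: 0.117
grip_force: 49.5
t 8.7 pos [438.4  44.1  97.7] head -2.551 q6 -2.329 F [-3.8  2.9  5.2] shift [ 0.002 -0.002  0.003] spin(tool z is down) None
[ 0.40877705  0.38072546 -0.03153682]
```

The wings are held (opening 10 mm). Now I'll turn clockwise and watch the torque.

```bash
python3 -m pendant '[[[0,0,0,0.04,0],[0,0,0,0.08,0],[0,0,0,0.12,0],[0,0,0,0.16,0],[0,0,0,0.2,0],[0,0,0,0.2,0]]]' 50
python3 -c "
from h import *
from rig import ctrl
to(438.4,43.5,97);print(ctrl.sense()['wrist_torque'])"
```

```text
time_s: 9.3
eef_pos: [438.4, 43.8, 97.7]
ee_rot: [-0.0, 0.02, 1.0, -0.0]
force: [-2.3, 0.2, 5.6]
grip_width: 0.117
grip_force: 49.5
t 9.3 pos [438.4  43.8  97.7] head 3.101 q6 -1.698 F [-2.3  0.2  5.6] shift [ 0.    -0.001  0.003] spin(tool z is down) None
[ 0.04581755  0.44372117 -0.04618704]
```

```bash
cat > st.py <<'E'
from h import *
from rig import ctrl
to(438.4,43.5,97);print(np.round(ctrl.sense()['wrist_torque'],3))
E
python3 -m pendant '[[[0,0,0,0.04,0],[0,0,0,0.08,0],[0,0,0,0.12,0],[0,0,0,0.16,0],[0,0,0,0.2,0],[0,0,0,0.2,0]]]' >/dev/null; python3 st.py
```

```text
t 9.9 pos [438.3  43.5  97.7] head 2.473 q6 -1.069 F [-2.6 -2.1  5.6] shift [-0.     0.     0.003] spin(tool z is down) None
[-0.292  0.602 -0.054]
```

```bash
python3 -m pendant '[[[0,0,0,0.04,0],[0,0,0,0.08,0],[0,0,0,0.12,0],[0,0,0,0.16,0],[0,0,0,0.2,0],[0,0,0,0.2,0]]]' >/dev/null; python3 st.py
```

```text
t 10.5 pos [438.1  43.4  97.7] head 1.845 q6 -0.441 F [-4.5 -2.2  6.1] shift [-0.     0.002  0.003] spin(tool z is down) None
[-0.538  0.847 -0.01 ]
```

```bash
python3 -m pendant '[[[0,0,0,0.04,0],[0,0,0,0.08,0],[0,0,0,0.12,0],[0,0,0,0.12,0]]]' >/dev/null; python3 st.py
```

```text
t 10.9 pos [438.   43.4  97.8] head 1.476 q6 -0.069 F [-6.1 -1.4  8.8] shift [0.001 0.002 0.004] spin(tool z is down) None
[-0.173  0.981  3.137]
```

Torque jumped to 3.1 N m at heading about 1.48, so the screw is seated. I'll hold for a moment, then back off a quarter turn.

```bash
python3 -m pendant '[[[0,0,0,0.003,0],[0,0,0,0.003,0],[0,0,0,0.003,0]]]' ; python3 st.py
python3 -m pendant '[[[0,0,0,-0.04,0],[0,0,0,-0.08,0],[0,0,0,-0.12,0],[0,0,0,-0.16,0],[0,0,0,-0.2,0],[0,0,0,-0.2,0]]]' >/dev/null; python3 st.py
```

```text
time_s: 11.2
eef_pos: [438.0, 43.4, 97.8]
ee_rot: [0.001, 0.742, 0.671, -0.002]
force: [-5.0, -2.2, 9.4]
grip_width: 0.12
grip_force: 126.1
t 11.2 pos [438.   43.4  97.8] head 1.47 q6 -0.064 F [-5.  -2.2  9.4] shift [0.001 0.002 0.004] spin(tool z is down) None
[-0.178  1.014  3.259]
t 11.8 pos [438.2  43.4  97.7] head 2.094 q6 -0.69 F [-5.2 -2.8  6.5] shift [-0.     0.001  0.003] spin(tool z is down) None
[-0.433  0.777  0.076]
```

```bash
python3 -m pendant '[[[0,0,0,-0.04,0],[0,0,0,-0.08,0],[0,0,0,-0.12,0],[0,0,0,-0.16,0],[0,0,0,-0.2,0],[0,0,0,-0.24,0],[0,0,0,-0.28,0],[0,0,0,-0.305,0],[0,0,0,-0.305,0],[0,0,0,-0.305,0],[0,0,0,-0.305,0]]]'; python3 st.py
python3 - <<'E'
from look import *
for n in("scene","wrist"): snap(n,3)
analyse("pics/wrist3.npz",hi=125)
a=cv2.imread("pics/scene3.png")[100:260,240:440];b=cv2.imread("pics/wrist3.png")
cv2.imwrite("pics/c3.png",np.hstack([cv2.resize(a,(400,320)),cv2.resize(b,(400,320))]))
E
```

```text
time_s: 12.9
eef_pos: [438.5, 43.8, 97.7]
ee_rot: [-0.0, 0.047, 0.999, -0.0]
force: [-2.7, 1.1, 5.0]
grip_width: 0.12
grip_force: 49.6
t 12.9 pos [438.5  43.8  97.7] head 3.048 q6 -1.645 F [-2.7  1.1  5. ] shift [ 0.    -0.001  0.003] spin(tool z is down) None
[0.002 0.463 0.071]
pics/wrist3.npz 3886 centre [434.9  41.3] size [34.1 50.4] zmax 124.9831106238814 wing dir mod pi 2.614
 lid plane slope [ 0. -0.] z 78.86220958089307
```

View pics/c3.png

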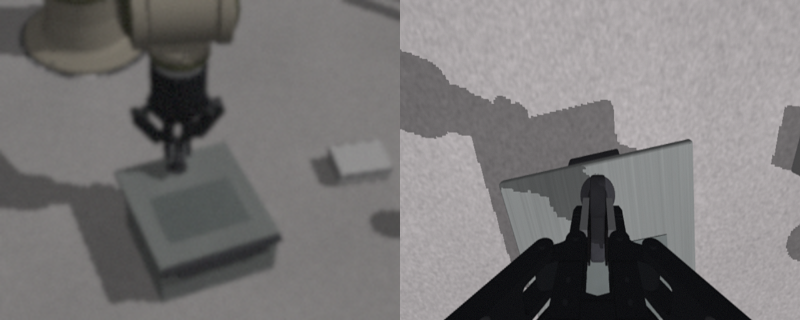

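The wrist view shows the wings lying straight between the pads at (597,215), so they haven't slipped. The lid is flat and shut, and the slide case hasn't moved. I'm handing it in.

```bash
python3 -c "
from rig import ctrl
print(ctrl.finish_job())"
```

```text
the job is handed in; nothing more can be done
None
```

The job is handed in, with no verdict returned: the lid is shut, the thumbscrew was seated, then backed off about 1.57 rad, and is still gripped at about 50 N; the arm stayed clear of the dishes, jar and slide case.

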